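# Assemble the two-tier drying stand

### The job

Put the plywood drying stand together; the slide that carries its posts may stand a few millimetres off centre along the base: fit the short shelf with the large holes over the three posts and down onto the lower steps, then fit the long shelf with the small holes over the same posts and press it fully home under both spring catches. Leave both shelves level and let go of, and do not push about or tip the cup, the jar and the brush.

Things in the scene. Friction and masses are not known exactly. Their poses are not given: they have to be found in the camera images.
- stand: Wooden base fixed to the table, 236 x 80 mm. Origin: centre of its underside on the table; x along its length, z up. Between its two side rails (16 mm high) lies a slide, a board 216 x 62 mm that carries three posts and two catches. The slide is stiff (does not move under 50 N) and was left up to 8 mm off centre either way along x: its place is not in this pose, find it by feel or by eye.
- slide_mid (a point): Middle of the base, 12 mm above the table. From the slide's own middle the posts stand at (x, y) = (-58, +15), (-58, -15), (+58, 0) mm, so a shelf fits one way round, its x along the stand's x. Each post, heights above the table: foot 29 mm wide up to 20 mm (lower step), 18 mm in diameter up to 44 mm (upper step), 8 mm in diameter up to 76 mm, edges broken 0.7 mm. Holes are 1.8 mm wider than these.
- lower_center (a point): Centre (half-way up) of the short shelf: loose plywood plate 164 x 62 x 9 mm, about 75 g, flat on the table, right side up; x along its length, z up. Three through holes 19.8 mm in diameter at (x, y) = (-58, +15), (-58, -15), (+58, 0) mm. Can be gripped across its width at the middle. Home on the lower steps: centre 24.5 mm above the table.
- upper_center (a point): Centre (half-way up) of the long shelf: loose plywood plate 188 x 62 x 9 mm, about 75 g, flat on the table, right side up; x along its length, z up. Three through holes 9.8 mm in diameter at (x, y) = (-58, +15), (-58, -15), (+58, 0) mm. Can be gripped across its width at the middle. Home on the upper steps: centre 48.5 mm above the table.
- catch_a (a joint): Spring catch at the stand's +x end, a steel strip 24 mm wide, 68 mm high. 0 = upright (closed); grows (rad) as its nose is pushed outward; about 0.07 lets the long shelf pass, then it springs back. The shelf's weight does not open the catches: it rests on their slopes, underside about 61 mm above the table, until pressed down at its middle with some 8 to 20 N; the ends may click in one after the other.
- catch_b (a joint): Spring catch at the stand's -x end, same as the other. Each nose points inward, its underside 54.5 mm above the table and its tip 91 mm from the slide's middle: it overhangs the long shelf's end by 3 mm once that is home (top at 53 mm). The nose's top slopes from 56 mm high at its tip up to 68 mm at 98 mm from the middle. The short shelf passes between the noses without touching.
- cup_rim (a point): Bystander: centre of the mouth of a white plastic cup, 72 mm in diameter, 75 mm high, standing on the table.
- jar: Bystander: closed glass jar, 60 mm in diameter, 70 mm high, standing on the table; origin at the centre of its underside.
- brush: Bystander: paint brush about 180 mm long lying on the table along its x axis; origin in its underside.
Not all that is in view belongs to the job. What is shaped like the part that bears lower_center but orange or turquoise is not meant.

How it is judged (in metres and radians):
On the way, in this order (a step that is already met when the one before it is completed fails the run):
1. the short shelf is over the three posts and down on the lower steps, level (z of lower_center in the frame of stand between 0.023 and 0.026 m and x of lower_center in the frame of stand between -0.012 and 0.012 m and y of lower_center in the frame of stand between -0.004 and 0.004 m and angle between the z axis of lower_center and the z axis of stand, either way round below 0.03 rad), for 0.2 s.
2. the long shelf is on the upper steps, level, with both catches closed over it (z of upper_center in the frame of stand between 0.047 and 0.05 m and x of upper_center in the frame of stand between -0.012 and 0.012 m and y of upper_center in the frame of stand between -0.004 and 0.004 m and angle between the z axis of upper_center and the z axis of stand, either way round below 0.03 rad and value of joint each of catch_a, catch_b below 0.03 rad), for 0.2 s.
At the end, for the whole second after the job is handed in: Both shelves are threaded on the three posts: the short one down on the lower steps and the long one on the upper steps, each within 1.5 mm of its home height, within 12 mm (along) and 4 mm (across) of the base's middle and level within 0.03 rad, with both catches sprung back (below 0.03 rad) (all of step 1 and all of step 2); the robot touches nothing.
It fails at once if the cup, the jar or the brush is pushed more than 30 mm (distance of any of cup_rim, jar, brush from where it was at the start of the episode above 0.03 m).
It fails at once if the cup or the jar is tipped (angle between any of cup_rim, jar's own z axis and vertical above 0.5 rad).
It also fails if it takes over 72 s, if anything falls off the work surface, if the arm or the gripper's body presses on something with over 40 N, if the wrist force passes 120 N, or if a joint passes its speed limit or range.

### The arm

A 6-joint arm with a two-finger parallel gripper is mounted at the origin on the work surface. World frame = base frame: x ahead of the robot, y to its left, z up, the work surface at z = 0. Lengths are in mm, angles in rad, forces in N, time in s.
With the tool pointing down it reaches from about 275 to 1000 mm from the base axis. Payload 8.4 kg.
Tool frame: the origin (TCP) lies at the very end of the fingers, on their centre line; the grasp point (between the pads) lies 19 mm behind it (r.tcp_to_grasp is the distance from the TCP to the grasp point, in mm); z points along the fingers, y is the line along which they close (so a half turn about z gives the same grasp; the last joint's range is limited). The gripper opens to 85 mm and grips with 20 to 120 N. Pads are 22 mm wide; open, the fingers measure 114 mm over their backs; the gripper's body (76 mm by 85 mm) begins 54 mm behind the grasp point. The pads swing forward as they close: fully open they stand 13 mm farther back than shut.
Start: joints at [-1.234, 0.353, 1.633, -0, 1.155, -0.002], TCP at [207.721, -589.474, 231.281] pointing down, gripper open.
Joint ranges: [-2.63, 2.63], [-0.92, 2.1], [0.06, 2.66], [-1.3, 4.44], [0, 2.69], [-3.02, 3.02]. Speed limits (rad/s): [2.22, 2.22, 2.79, 3.14, 3.14, 3.14].

### API

Orientations are given as [roll, pitch, yaw] about the fixed x, y, z axes, in that order (R = Rz(yaw) Ry(pitch) Rx(roll)).
In Python, from rig import r gives the robot as it stands. The module is installed in compiled form; this text tells all that it offers.
- The arm moves only by the tool play_rows, never from a script. Its argument "rows" is a list of rows, each an object with "dp": the shift along the tool's x, y, z in units of 40 mm (1.0 is 40 mm), a list of three; "turn": the turn, a rotation vector about the tool's x, y, z in units of 6 degrees (1.0 is 6 degrees), a list of three; "fingers": the closure, from 0 (fully open) to 1 (shut). In form: [{"dp": [tx, ty, tz], "turn": [wx, wy, wz], "fingers": fingers}, ...]. A call has 1 to 5 rows; each row shifts and turns the commanded pose from where the row before left it, along the tool's axes as they then stand; what a row does not reach is not made up. A row lasts 1/12 s, in which the tool goes at most 41.7 mm and 7.16 degrees, less where a joint would pass 70% of its speed; a pose out of reach is approached as far as the arm can. A call is refused whole if a number of a shift passes 1 or a number of a turn 1, either way. A call with a gripper value outside its range is refused whole. The fingers move at their own pace and stop on an object; "force" is the grip in N (left out, the last holds). Time passes only in rows, so rows that do not move let the fingers close. It gives the time, the measured TCP pose, the force, the opening and the grip force at its end, in the units of the state.
- r.sense(): the state, without advancing time (a new reading comes with each control period).
- r.grab_frame(name): name is "side" or "top"; returns a dict with "pixels" (400x640x3 uint8, red, green, blue), "fx", "fy", "cx", "cy" (pixels), "dist" ([k1, k2, p1, p2, k3] as OpenCV has them; the pictures are not rectified), "pose" (4x4, takes a point from camera to world coordinates). Camera axes: x right, y down, z forward; pixel columns grow to the right and rows downward; lengths in mm; the calibration is good to about 2 mm. A picture is of the moment at which its call begins. There is no depth.
- r.sign_off(): hands the job in; it is judged then, once.
The state is a dict: "clock": time; "qpos": joint angles; "qvel": joint speeds; "joint_efforts": joint torques, N m; "eef_pos": TCP position; "tcp_rot": TCP orientation; "contact_force": force on the tool from outside, world axes, zero at the start; "wrist_torque": the same for the moment, N m; "opening": opening from 0.0 (shut) to 1.0 (fully open); "grasp_force": force on a finger pad.
Only numpy, scipy, OpenCV 4.12 (cv2) and the standard library are available. Lean on these libraries where they do the work, as an engineer would, in place of code of your own. Each camera call takes 0.05 s, during which the arm holds its last target. There are 200 camera calls.

## Working session

There is one attempt and no reset: what is moved stays moved. The work goes in short steps, Python scripts to look and compute and a tool call to move; the robot and the scene stay as the last step left them, time stands still between calls to the robot, and variables do not carry over. Pictures are saved under pics/ and viewed, at most 10 in all, crops included, and the job is handed in when it is done.

Besides the shell and the picture viewer there is one more tool, called as a command line: name --argument value ..., lists and objects as JSON in quotes. play_rows: Moves the arm, as the interface text tells. Its arguments: {"type":"object","properties":{"rows":{"type":"array"},"force":{"type":"number"}},"required":["rows"]}

```bash
mkdir -p pics; python3 - <<'E'
from rig import r
import cv2,json,pickle
print(r.sense())
fr={}
for n in("top","side"):
    f=r.grab_frame(n);fr[n]=f
    print(n,f["fx"],f["fy"],f["cx"],f["cy"],f["dist"],f["pose"])
    cv2.imwrite(f"pics/{n}0.png",f["pixels"][:,:,::-1])
pickle.dump(fr,open("f0.pkl","wb"))
E
```

```text
{'clock': 0.0, 'qpos': array([-1.23441054e+00,  3.53664775e-01,  1.63413553e+00,  1.81521261e-06,
        1.15516299e+00, -2.40310356e-03]), 'qvel': array([ 9.81671988e-04, -3.07689837e-04,  1.51774319e-04,  9.93548895e-05,
        2.50689240e-03,  1.55506521e-03]), 'joint_efforts': array([ 3.06474489e-03, -6.05255985e+01, -3.42065120e+01,  2.43711747e-04,
        9.58128454e-03,  2.17783338e-05]), 'eef_pos': array([ 207.56076211, -589.0348141 ,  230.55068522]), 'tcp_rot': array([-3.14022203e+00, -4.95342865e-06,  3.38788153e-01]), 'contact_force': array([ 0.69585794, -0.11167633,  0.79730094]), 'wrist_torque': array([-0.03440905, -0.03147968,  0.00196007]), 'grasp_force': 0.0, 'opening': 0.9969453088145619}
top 444.41670282977464 444.41670282977464 323.12243293848286 203.6400149834639 [0.02467328 0.         0.         0.         0.        ] [[ 2.19081477e-02 -9.74435847e-01  2.23595201e-01  3.04263220e+02]
 [-9.99754536e-01 -2.06145098e-02  8.11847819e-03  1.65812178e+01]
 [-3.30163071e-03 -2.23718177e-01 -9.74648283e-01  1.32078679e+03]
 [ 0.00000000e+00  0.00000000e+00  0.00000000e+00  1.00000000e+00]]
side 520.2954469694007 520.2954469694007 321.9349043858458 199.74152291098184 [-0.1535921  0.         0.         0.         0.       ] [[-7.48067414e-01 -3.29912941e-01  5.75806040e-01 -4.11103225e+02]
 [-6.63599307e-01  3.64588617e-01 -6.53231276e-01  1.14603622e+03]
 [ 5.57712317e-03 -8.70765520e-01 -4.91666863e-01  9.29878982e+02]
 [ 0.00000000e+00  0.00000000e+00  0.00000000e+00  1.00000000e+00]]
```

View pics/top0.png

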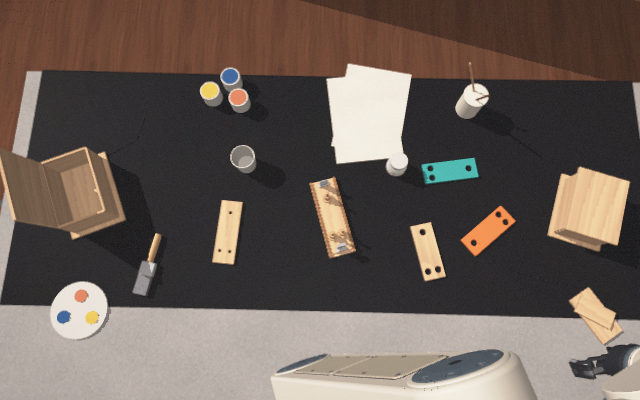

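View pics/side0.png

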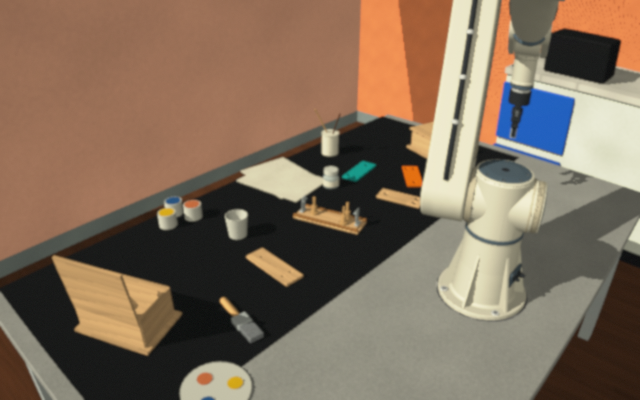

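The top view shows these wooden parts:
- The stand is at (332,217).
- The long shelf with small holes is at (227,232).

There are three candidates for the short shelf: wooden (427,251), turquoise (450,170) and orange (488,231). Only the wooden one at (427,251) fits, since the coloured ones are excluded. The cup is at (243,158), the jar at (397,163) and the brush at (147,265).

I'll confirm this in one enlarged crop while measuring.

```bash
cat > h.py <<'E'
import numpy as np,cv2
def K(f): return np.array([[f["fx"],0,f["cx"]],[0,f["fy"],f["cy"]],[0,0,1.]])
def ray(f,px,z):
    p=cv2.undistortPoints(np.array(px,float).reshape(-1,1,2),K(f),np.array(f["dist"])).reshape(-1,2)
    d=np.c_[p,np.ones(len(p))]@f["pose"][:3,:3].T; c=f["pose"][:3,3]
    return (c+d*((z-c[2])/d[:,2])[:,None])[:,:2]
def proj(f,P):
    M=np.linalg.inv(f["pose"])
    return cv2.projectPoints(np.array(P,float).reshape(-1,1,3),cv2.Rodrigues(M[:3,:3])[0],M[:3,3],K(f),np.array(f["dist"]))[0].reshape(-1,2)
def wood(f,x0,y0,x1,y1,mn=60):
    im=cv2.cvtColor(f["pixels"],cv2.COLOR_RGB2HSV)
    m=((im[...,2]>110)&(im[...,1]>50)&(im[...,0]<28)).astype(np.uint8)
    k=np.zeros_like(m);k[y0:y1,x0:x1]=m[y0:y1,x0:x1]
    return k
E
python3 - <<'E'
from h import *;import pickle
fr=pickle.load(open("f0.pkl","rb"));f=fr["top"]
for nm,b in(("short",(405,215,450,288)),("long",(205,192,250,275))):
    k=wood(f,*b);c=max(cv2.findContours(k,0,2)[0],key=cv2.contourArea)
    hull=cv2.convexHull(c).reshape(-1,2)
    q=ray(f,hull,9).astype(np.float32)
    rc=cv2.minAreaRect(q);bx=cv2.boxPoints(rc)
    print(nm,rc,bx.round(1).tolist())
    # dark holes inside: per-pixel centroids
    g=cv2.cvtColor(f["pixels"],cv2.COLOR_RGB2GRAY)
    ins=np.zeros_like(k);cv2.fillConvexPoly(ins,cv2.convexHull(c),1);ins=cv2.erode(ins,np.ones((3,3)))
    n,l,s,ce=cv2.connectedComponentsWithStats(((g<95)&(ins>0)).astype(np.uint8))
    for i in range(1,n): print(ce[i].round(1),s[i,4],ray(f,ce[i],9).round(1))
cv2.imwrite("pics/crop1.png",cv2.resize(f["pixels"][135:290,205:460],None,fx=3.1,fy=3.1,interpolation=cv2.INTER_CUBIC)[:,:,::-1])
E
```

```text
short ((469.34661865234375, -282.7838439941406), (166.69775390625, 66.32259368896484), 13.642101287841797) [[380.5, -270.20001220703125], [396.20001220703125, -334.70001220703125], [558.2000122070312, -295.3999938964844], [542.5, -230.89999389648438]]
[422.1 231.9] 24 [[ 525.  -269.1]]
[437.6 269. ] 25 [[ 416.6 -311.1]]
[427.5 271.1] 25 [[ 409.6 -281.6]]
long ((514.4954833984375, 311.9219970703125), (65.84834289550781, 190.63633728027344), 85.6009750366211) [[416.8999938964844, 286.3999938964844], [607.0, 271.79998779296875], [612.0999755859375, 337.3999938964844], [422.0, 352.1000061035156]]
[230.  212.5] 2 [[571.9 307.5]]
[219.3 250.3] 3 [[457.2 331. ]]
[229.3 251.3] 3 [[454.8 301.3]]
```

View pics/crop1.png

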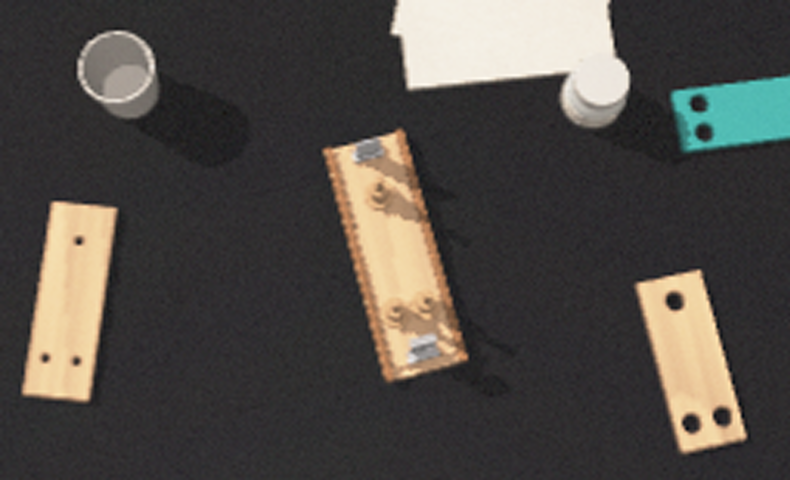

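The crop confirms the parts. The short wooden shelf has large holes and lies at right, with its single hole at the far end. The long shelf with small holes lies at left. The stand is in the middle with its single post at the far end. Next I'll measure the stand in both views.

```bash
python3 - <<'E'
from h import *;import pickle
fr=pickle.load(open("f0.pkl","rb"));f=fr["top"]
im=cv2.cvtColor(f["pixels"],cv2.COLOR_RGB2HSV)
m=((im[...,2]>75)).astype(np.uint8);k=np.zeros_like(m);k[172:265,302:362]=m[172:265,302:362]
c=max(cv2.findContours(k,0,2)[0],key=cv2.contourArea)
h=cv2.convexHull(c).reshape(-1,2)
rc=cv2.minAreaRect(ray(f,h,16).astype(np.float32));print(rc,cv2.boxPoints(rc).round(1).tolist())
a=cv2.resize(f["pixels"][172:264,304:362],None,fx=6.4,fy=6.4,interpolation=cv2.INTER_CUBIC)
s=fr["side"]["pixels"][186:240,286:374]
b=cv2.resize(s,None,fx=4.8,fy=4.8,interpolation=cv2.INTER_CUBIC)
print(a.shape,b.shape)
o=np.zeros((max(a.shape[0],b.shape[0]),a.shape[1]+b.shape[1],3),np.uint8);o[:a.shape[0],:a.shape[1]]=a;o[:b.shape[0],a.shape[1]:]=b
cv2.imwrite("pics/crop2.png",o[:,:,::-1])
E
```

```text
((565.460205078125, 0.8815155029296875), (239.9839324951172, 83.21348571777344), 16.126066207885742) [[438.6000061035156, 7.5], [461.70001220703125, -72.4000015258789], [692.2999877929688, -5.800000190734863], [669.2000122070312, 74.19999694824219]]
(589, 371, 3) (259, 422, 3)
```

View pics/crop2.png

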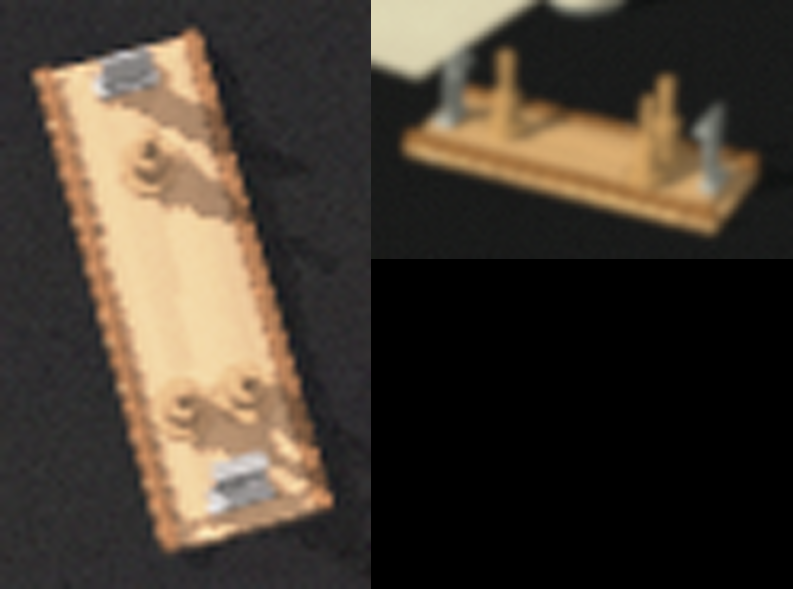

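The crop shows the stand's post tips:
- Single post: about (150,143) in the top crop and (507,52) in the side crop.
- Post pair: (182,394) and (248,376) in the top crop, (647,97) and (667,78) in the side crop.

Both catches are upright.

```bash
python3 - <<'E'
from h import *;import pickle
fr=pickle.load(open("f0.pkl","rb"));t,s=fr["top"],fr["side"]
T=np.array([[150,142],[182,395],[248,376]])/6.4+[304,172]-.42
S=np.array([[507,51],[647,98],[667,77]]);S=(S-[371,0])/4.8+[286,186]-.4
print(ray(t,T,76).round(1),ray(s,S,76).round(1))
th=np.radians(16.1);R=np.array([[np.cos(th),-np.sin(th)],[np.sin(th),np.cos(th)]])
for dx in(-8,0,8):
    P=np.array([[58+dx,0],[-58+dx,15],[-58+dx,-15]])@R.T+[565.5,.9]
    print(dx,P.round(1).tolist())
    P3=np.c_[P,[76]*3];print(((proj(t,P3)+.42-[304,172])*6.4).round(0).tolist(),((proj(s,P3)+.4-[286,186])*4.8+[371,0]).round(0).tolist())
E
```

```text
[[ 6.193e+02  1.630e+01]
 [ 5.043e+02 -1.000e-01]
 [ 5.134e+02 -2.920e+01]] [[625.   11.6]
 [509.9  -3.7]
 [518.  -35.3]]
-8 [[613.5, 14.8], [497.9, -3.0], [506.2, -31.8]]
[[153.0, 155.0], [188.0, 409.0], [254.0, 392.0]] [[516.0, 58.0], [660.0, 104.0], [677.0, 85.0]]
0 [[621.2, 17.0], [505.6, -0.8], [513.9, -29.6]]
[[149.0, 138.0], [184.0, 392.0], [249.0, 375.0]] [[506.0, 55.0], [649.0, 102.0], [666.0, 82.0]]
8 [[628.9, 19.2], [513.3, 1.4], [521.6, -27.4]]
[[144.0, 121.0], [179.0, 375.0], [244.0, 358.0]] [[496.0, 53.0], [638.0, 99.0], [656.0, 79.0]]
```

play_rows --rows '[{"dp": [0, 0, 0], "turn": [0, 0, 0.957], "fingers": 0}, {"dp": [0.74, -0.535, 0.18], "turn": [0, 0, 0], "fingers": 0}, {"dp": [0.74, -0.535, 0.18], "turn": [0, 0, 0], "fingers": 0}, {"dp": [0.74, -0.535, 0.18], "turn": [0, 0, 0], "fingers": 0}, {"dp": [0.74, -0.535, 0.18], "turn": [0, 0, 0], "fingers": 0}]'

```text
clock: 0.52
eef_pos: [303.0, -476.9, 201.8]
tcp_rot: [-3.141, 0.0, 0.238]
contact_force: [0.8, -0.0, 1.1]
opening: 1.0
grasp_force: 0.0
```

play_rows --rows '[{"dp": [0.74, -0.535, 0.18], "turn": [0, 0, 0], "fingers": 0}, {"dp": [0.74, -0.535, 0.18], "turn": [0, 0, 0], "fingers": 0}, {"dp": [0.74, -0.535, 0.18], "turn": [0, 0, 0], "fingers": 0}, {"dp": [0.74, -0.535, 0.18], "turn": [0, 0, 0], "fingers": 0}, {"dp": [0.74, -0.535, 0.18], "turn": [0, 0, 0], "fingers": 0}]'

```text
clock: 0.93
eef_pos: [421.8, -337.7, 166.0]
tcp_rot: [-3.141, 0.0, 0.238]
contact_force: [0.4, -0.2, 0.8]
opening: 1.004
grasp_force: 0.0
```

play_rows --rows '[{"dp": [0.74, -0.535, 0.18], "turn": [0, 0, 0], "fingers": 0}, {"dp": [0, 0, 0], "turn": [0, 0, 0], "fingers": 0}, {"dp": [0, 0, 0], "turn": [0, 0, 0], "fingers": 0}, {"dp": [0, 0, 0], "turn": [0, 0, 0], "fingers": 0}]'

```text
clock: 1.27
eef_pos: [444.6, -311.5, 159.1]
tcp_rot: [-3.141, 0.001, 0.24]
contact_force: [-0.9, 0.3, 0.5]
opening: 0.998
grasp_force: 0.0
```

play_rows --rows '[{"dp": [0.767, -0.552, 0], "turn": [0, 0, 0], "fingers": 0.1}, {"dp": [0, 0, 0.85], "turn": [0, 0, 0], "fingers": 0.1}, {"dp": [0, 0, 0.85], "turn": [0, 0, 0], "fingers": 0.1}, {"dp": [0, 0, 0.85], "turn": [0, 0, 0], "fingers": 0.1}, {"dp": [0, 0, 0], "turn": [0, 0, 0], "fingers": 0.1}]'

```text
clock: 1.68
eef_pos: [465.2, -281.9, 52.3]
tcp_rot: [-3.136, 0.006, 0.237]
contact_force: [-0.9, 0.6, -0.7]
opening: 0.901
grasp_force: 0.0
```

play_rows --rows '[{"dp": [0, 0, 0.5], "turn": [0, 0, 0], "fingers": 0.1}, {"dp": [0, 0, 0], "turn": [0, 0, 0], "fingers": 0.1}, {"dp": [0, 0, 0], "turn": [0, 0, 0], "fingers": 0.1}]'

```text
clock: 1.93
eef_pos: [468.9, -283.7, 38.1]
tcp_rot: [-3.141, 0.001, 0.237]
contact_force: [-0.3, -0.8, 0.6]
opening: 0.9
grasp_force: 0.0
```

```bash
python3 - <<'E'
from rig import r
import cv2
from h import *
s=r.sense();print(s["eef_pos"],s["tcp_rot"],s["opening"],s["contact_force"])
f=r.grab_frame("top");g=r.grab_frame("side")
u,v=proj(f,[*s["eef_pos"]])[0].astype(int);a,b=proj(g,[*s["eef_pos"]])[0].astype(int);print(u,v,a,b)
A=cv2.resize(f["pixels"][v-45:v+45,u-45:u+45],(400,400),interpolation=2);B=cv2.resize(g["pixels"][b-45:b+45,a-45:a+45],(400,400),interpolation=2)
cv2.imwrite("pics/g1.png",np.hstack([A,B])[:,:,::-1])
E
```

```text
[ 468.90298248 -283.70248466   38.13969819] [-3.14122260e+00  5.17510883e-04  2.37325649e-01] 0.9001656337818736 [-0.25835004 -0.78370089  0.5746849 ]
429 249 400 190
```

View pics/g1.png

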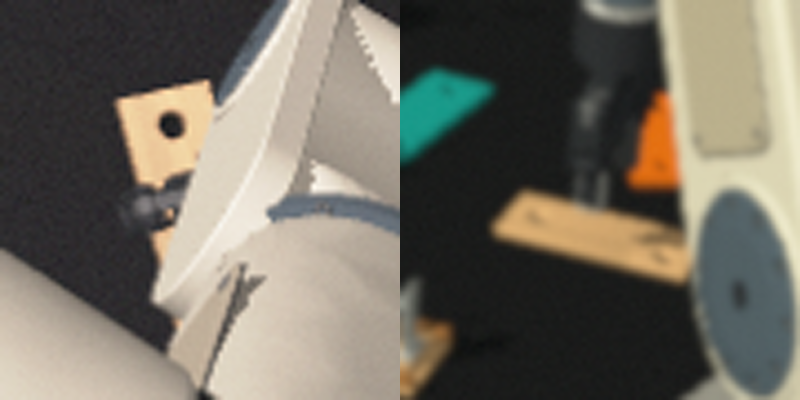

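The picture shows the finger at (140,205) in the top crop, just outside the shelf's left edge. The gripper stands over the shelf's middle in the side crop. Going down by feel.

play_rows --rows '[{"dp": [0, 0.02, 0.75], "turn": [0, 0, 0], "fingers": 0.1}, {"dp": [0, 0, 0], "turn": [0, 0, 0], "fingers": 0.1}, {"dp": [0, 0, 0], "turn": [0, 0, 0], "fingers": 0.1}]'

```text
clock: 2.28
eef_pos: [469.0, -283.5, 7.8]
tcp_rot: [-3.141, 0.001, 0.238]
contact_force: [-0.0, 0.2, -0.3]
opening: 0.901
grasp_force: 0.0
```

play_rows --rows '[{"dp": [0, 0, 0.1], "turn": [0, 0, 0], "fingers": 0.1}, {"dp": [0, 0, 0], "turn": [0, 0, 0], "fingers": 0.1}]'

```text
clock: 2.45
eef_pos: [470.0, -283.9, 4.2]
tcp_rot: [3.141, -0.001, 0.239]
contact_force: [-0.3, 0.5, -0.2]
opening: 0.9
grasp_force: 0.0
```

play_rows --rows '[{"dp": [0, 0, 0.1], "turn": [0, 0, 0], "fingers": 0.1}, {"dp": [0, 0, 0], "turn": [0, 0, 0], "fingers": 0.1}]'

```text
clock: 2.62
eef_pos: [469.7, -283.7, -0.5]
tcp_rot: [3.141, -0.0, 0.239]
contact_force: [-0.1, -0.1, -0.1]
opening: 0.901
grasp_force: 0.0
```

play_rows --rows '[{"dp": [0, 0, 0.08], "turn": [0, 0, 0], "fingers": 0.1}, {"dp": [0, 0, 0], "turn": [0, 0, 0], "fingers": 0.1}]'

```text
clock: 2.78
eef_pos: [469.4, -283.6, -4.2]
tcp_rot: [-3.141, 0.0, 0.239]
contact_force: [-0.1, 0.1, -0.3]
opening: 0.904
grasp_force: 0.0
```

play_rows --rows '[{"dp": [0, 0, 0.05], "turn": [0, 0, 0], "fingers": 0.1}, {"dp": [0, 0, 0], "turn": [0, 0, 0], "fingers": 0.1}]'

```text
clock: 2.95
eef_pos: [469.4, -283.6, -6.2]
tcp_rot: [-3.141, 0.0, 0.239]
contact_force: [0.3, 0.2, 0.4]
opening: 0.897
grasp_force: 0.0
```

play_rows --rows '[{"dp": [0, 0, 0], "turn": [0, 0, 0], "fingers": 0.35}, {"dp": [0, 0, 0], "turn": [0, 0, 0], "fingers": 0.35}, {"dp": [0, 0, 0], "turn": [0, 0, 0], "fingers": 0.35}, {"dp": [0, 0, 0], "turn": [0, 0, 0], "fingers": 0.35}, {"dp": [0, 0, 0], "turn": [0, 0, 0], "fingers": 0.35}]' --force 50

```text
clock: 3.37
eef_pos: [469.7, -283.7, -5.1]
tcp_rot: [3.142, -0.0, 0.239]
contact_force: [-2.2, 3.2, 12.3]
opening: 0.708
grasp_force: 60.4
```

play_rows --rows '[{"dp": [0, 0, -0.3], "turn": [0, 0, 0], "fingers": 0.35}, {"dp": [0, 0, -0.9], "turn": [0, 0, 0], "fingers": 0.35}, {"dp": [0, 0, -0.9], "turn": [0, 0, 0], "fingers": 0.35}, {"dp": [0, 0, -0.9], "turn": [0, 0, 0], "fingers": 0.35}, {"dp": [0, 0, 0], "turn": [0, 0, -0.363], "fingers": 0.35}]'

```text
clock: 3.78
eef_pos: [473.0, -285.8, 121.2]
tcp_rot: [3.134, -0.007, 0.276]
contact_force: [1.9, -1.0, -0.1]
opening: 0.707
grasp_force: 54.9
```

play_rows --rows '[{"dp": [0.3, -0.44, 0], "turn": [0, 0, 0], "fingers": 0.35}, {"dp": [0.527, -0.775, 0], "turn": [0, 0, 0], "fingers": 0.35}, {"dp": [0.527, -0.775, 0], "turn": [0, 0, 0], "fingers": 0.35}, {"dp": [0.527, -0.775, 0], "turn": [0, 0, 0], "fingers": 0.35}, {"dp": [0.527, -0.775, 0], "turn": [0, 0, 0], "fingers": 0.35}]'

```text
clock: 4.2
eef_pos: [523.8, -119.7, 114.9]
tcp_rot: [3.141, -0.001, 0.276]
contact_force: [0.4, -0.9, -1.3]
opening: 0.708
grasp_force: 54.9
```

play_rows --rows '[{"dp": [0.527, -0.775, 0], "turn": [0, 0, 0], "fingers": 0.35}, {"dp": [0.527, -0.775, 0], "turn": [0, 0, 0], "fingers": 0.35}, {"dp": [0.4, -0.588, 0], "turn": [0, 0, 0], "fingers": 0.35}, {"dp": [0, 0, 0], "turn": [0, 0, 0], "fingers": 0.35}, {"dp": [0, 0, 0], "turn": [0, 0, 0], "fingers": 0.35}]'

```text
clock: 4.62
eef_pos: [556.4, -21.6, 114.6]
tcp_rot: [3.141, -0.0, 0.28]
contact_force: [0.1, -0.5, -0.1]
opening: 0.71
grasp_force: 54.9
```

play_rows --rows '[{"dp": [0.338, -0.486, 0], "turn": [0, 0, 0], "fingers": 0.35}, {"dp": [0, 0, 0], "turn": [0, 0, 0], "fingers": 0.35}, {"dp": [0, 0, 0], "turn": [0, 0, 0], "fingers": 0.35}]'

```text
clock: 4.87
eef_pos: [563.7, -1.0, 114.3]
tcp_rot: [3.141, 0.0, 0.277]
contact_force: [0.6, -0.8, -0.3]
opening: 0.711
grasp_force: 54.9
```

```bash
cat > look.py <<'E'
from rig import r
import sys,pickle
from h import *
s=r.sense();print(s["eef_pos"].round(1),s["tcp_rot"].round(4),round(s["opening"],3),s["contact_force"].round(1))
f=r.grab_frame("top");g=r.grab_frame("side");pickle.dump({"top":f,"side":g},open(sys.argv[1]+".pkl","wb"))
A=cv2.resize(f["pixels"][165:270,280:385],(420,420),interpolation=2)
B=cv2.resize(g["pixels"][155:245,285:375],(360,360),interpolation=2);B=np.vstack([B,np.zeros((60,360,3),np.uint8)])
cv2.imwrite("pics/"+sys.argv[1]+".png",np.hstack([A,B])[:,:,::-1])
E
python3 look.py v1
```

```text
[563.7  -1.  114.3] [3.1414e+00 1.0000e-04 2.7700e-01] 0.711 [ 0.6 -0.8 -0.3]
```

View pics/v1.png

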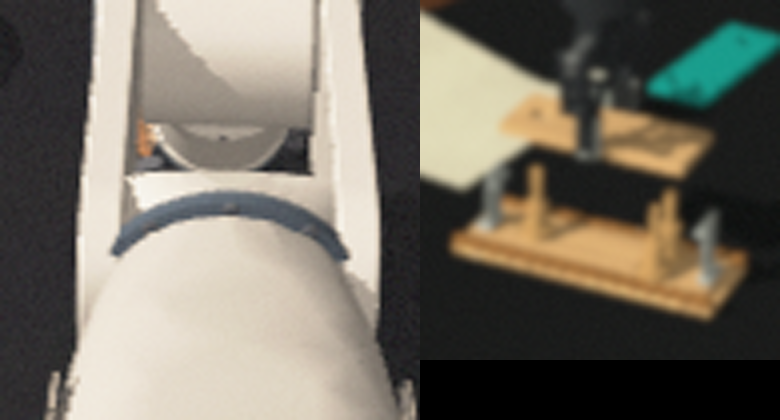

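The side crop shows the shelf level above the stand, with its single hole at (536,115) above the single post tip at (537,168). The top view is blocked by the arm. I'll nudge it and go down onto the thin post tips.

play_rows --rows '[{"dp": [0.025, -0.044, 0.4], "turn": [0, 0, 0], "fingers": 0.35}, {"dp": [0, 0, 0.4], "turn": [0, 0, 0], "fingers": 0.35}, {"dp": [0, 0, 0.1], "turn": [0, 0, 0], "fingers": 0.35}, {"dp": [0, 0, 0], "turn": [0, 0, 0], "fingers": 0.35}]'

```text
clock: 5.3
eef_pos: [563.0, 0.5, 77.0]
tcp_rot: [-3.141, 0.003, 0.276]
contact_force: [-0.4, 0.1, -0.9]
opening: 0.705
grasp_force: 54.9
```

play_rows --rows '[{"dp": [0, 0, 0.1], "turn": [0, 0, 0], "fingers": 0.35}, {"dp": [0, 0, 0.1], "turn": [0, 0, 0], "fingers": 0.35}, {"dp": [0, 0, 0], "turn": [0, 0, 0], "fingers": 0.35}]'

```text
clock: 5.55
eef_pos: [564.2, 1.2, 69.9]
tcp_rot: [3.142, 0.0, 0.276]
contact_force: [0.2, -0.6, -0.2]
opening: 0.707
grasp_force: 54.9
```

play_rows --rows '[{"dp": [0, 0, 0.1], "turn": [0, 0, 0], "fingers": 0.35}, {"dp": [0, 0, 0], "turn": [0, 0, 0], "fingers": 0.35}]'

```text
clock: 5.72
eef_pos: [564.2, 1.4, 65.8]
tcp_rot: [-3.142, 0.0, 0.277]
contact_force: [-0.6, 0.4, -0.6]
opening: 0.709
grasp_force: 54.9
```

play_rows --rows '[{"dp": [0, 0, 0.1], "turn": [0, 0, 0], "fingers": 0.35}, {"dp": [0, 0, 0], "turn": [0, 0, 0], "fingers": 0.35}]'

```text
clock: 5.88
eef_pos: [564.1, 1.4, 61.6]
tcp_rot: [-3.141, 0.0, 0.277]
contact_force: [-0.1, -0.5, -1.1]
opening: 0.709
grasp_force: 54.9
```

play_rows --rows '[{"dp": [0, 0, 0.2], "turn": [0, 0, 0], "fingers": 0.35}, {"dp": [0, 0, 0], "turn": [0, 0, 0], "fingers": 0.35}, {"dp": [0, 0, 0], "turn": [0, 0, 0], "fingers": 0.35}]'

```text
clock: 6.13
eef_pos: [563.8, 1.4, 53.5]
tcp_rot: [-3.141, 0.001, 0.277]
contact_force: [-0.2, 0.0, -0.4]
opening: 0.709
grasp_force: 54.9
```

The tips are through the holes. I'll find the centre by feel: probe +x, −x, +y and −y against the thin posts.

play_rows --rows '[{"dp": [0.1, 0, 0], "turn": [0, 0, 0], "fingers": 0.35}, {"dp": [0, 0, 0], "turn": [0, 0, 0], "fingers": 0.35}]'

```text
clock: 6.3
eef_pos: [569.1, 2.6, 54.3]
tcp_rot: [3.141, -0.001, 0.277]
contact_force: [0.0, 0.2, -0.1]
opening: 0.703
grasp_force: 54.9
```

play_rows --rows '[{"dp": [0.05, 0, 0], "turn": [0, 0, 0], "fingers": 0.35}, {"dp": [0, 0, 0], "turn": [0, 0, 0], "fingers": 0.35}]'

```text
clock: 6.47
eef_pos: [570.7, 3.1, 54.3]
tcp_rot: [3.141, -0.001, 0.277]
contact_force: [-0.5, -0.1, -1.4]
opening: 0.704
grasp_force: 54.9
```

play_rows --rows '[{"dp": [0.03, 0, 0], "turn": [0, 0, 0], "fingers": 0.35}, {"dp": [0, 0, 0], "turn": [0, 0, 0], "fingers": 0.35}]'

```text
clock: 6.63
eef_pos: [571.5, 3.4, 54.2]
tcp_rot: [3.141, -0.0, 0.277]
contact_force: [-0.3, 0.4, -0.8]
opening: 0.702
grasp_force: 54.9
```

play_rows --rows '[{"dp": [0.03, 0, 0], "turn": [0, 0, 0], "fingers": 0.35}, {"dp": [0, 0, 0], "turn": [0, 0, 0], "fingers": 0.35}]'

```text
clock: 6.8
eef_pos: [572.0, 3.6, 54.0]
tcp_rot: [-3.141, 0.001, 0.277]
contact_force: [-1.1, -1.0, 0.1]
opening: 0.706
grasp_force: 54.9
```

play_rows --rows '[{"dp": [0.03, 0, 0], "turn": [0, 0, 0], "fingers": 0.35}, {"dp": [0, 0, 0], "turn": [0, 0, 0], "fingers": 0.35}]'

```text
clock: 6.97
eef_pos: [572.1, 3.7, 53.6]
tcp_rot: [-3.141, 0.003, 0.277]
contact_force: [-4.8, -1.9, 0.3]
opening: 0.706
grasp_force: 55.0
```

play_rows --rows '[{"dp": [0.03, 0, 0], "turn": [0, 0, 0], "fingers": 0.35}, {"dp": [0, 0, 0], "turn": [0, 0, 0], "fingers": 0.35}]'

```text
clock: 7.13
eef_pos: [572.1, 3.8, 53.3]
tcp_rot: [-3.141, 0.005, 0.277]
contact_force: [-7.3, -4.1, 1.0]
opening: 0.708
grasp_force: 55.1
```

play_rows --rows '[{"dp": [-0.2, 0, 0], "turn": [0, 0, 0], "fingers": 0.35}, {"dp": [0, 0, 0], "turn": [0, 0, 0], "fingers": 0.35}, {"dp": [0, 0, 0], "turn": [0, 0, 0], "fingers": 0.35}]'

```text
clock: 7.38
eef_pos: [567.1, 2.1, 54.3]
tcp_rot: [3.142, -0.001, 0.276]
contact_force: [0.7, -0.3, 0.2]
opening: 0.704
grasp_force: 54.9
```

play_rows --rows '[{"dp": [0, 0.1, 0], "turn": [0, 0, 0], "fingers": 0.35}, {"dp": [0, 0, 0], "turn": [0, 0, 0], "fingers": 0.35}]'

```text
clock: 7.55
eef_pos: [569.0, -2.1, 54.4]
tcp_rot: [3.141, -0.001, 0.277]
contact_force: [0.3, 0.1, -0.1]
opening: 0.707
grasp_force: 54.9
```

play_rows --rows '[{"dp": [0, 0.04, 0], "turn": [0, 0, 0], "fingers": 0.35}, {"dp": [0, 0, 0], "turn": [0, 0, 0], "fingers": 0.35}]'

```text
clock: 7.72
eef_pos: [569.0, -3.5, 54.2]
tcp_rot: [3.141, -0.001, 0.276]
contact_force: [0.4, -0.2, -1.0]
opening: 0.707
grasp_force: 54.9
```

play_rows --rows '[{"dp": [0, 0.03, 0], "turn": [0, 0, 0], "fingers": 0.35}, {"dp": [0, 0, 0], "turn": [0, 0, 0], "fingers": 0.35}]'

```text
clock: 7.88
eef_pos: [569.0, -4.5, 54.1]
tcp_rot: [3.142, -0.0, 0.277]
contact_force: [-0.9, 0.4, -0.1]
opening: 0.709
grasp_force: 54.9
```

play_rows --rows '[{"dp": [0, 0.03, 0], "turn": [0, 0, 0], "fingers": 0.35}, {"dp": [0, 0, 0], "turn": [0, 0, 0], "fingers": 0.35}]'

```text
clock: 8.05
eef_pos: [569.0, -4.9, 54.0]
tcp_rot: [-3.14, 0.0, 0.277]
contact_force: [0.3, 4.8, -0.6]
opening: 0.708
grasp_force: 55.0
```

play_rows --rows '[{"dp": [0, 0.03, 0], "turn": [0, 0, 0], "fingers": 0.35}, {"dp": [0, 0, 0], "turn": [0, 0, 0], "fingers": 0.35}]'

```text
clock: 8.22
eef_pos: [569.1, -5.2, 54.0]
tcp_rot: [-3.139, 0.0, 0.277]
contact_force: [-1.4, 10.8, -0.5]
opening: 0.707
grasp_force: 55.1
```

play_rows --rows '[{"dp": [0, 0.03, 0], "turn": [0, 0, 0], "fingers": 0.35}, {"dp": [0, 0, 0], "turn": [0, 0, 0], "fingers": 0.35}]'

```text
clock: 8.38
eef_pos: [569.2, -5.4, 53.9]
tcp_rot: [-3.138, 0.001, 0.277]
contact_force: [-1.9, 17.2, 0.7]
opening: 0.709
grasp_force: 55.2
```

play_rows --rows '[{"dp": [0, -0.235, 0], "turn": [0, 0, 0], "fingers": 0.35}, {"dp": [0, -0.12, 0], "turn": [0, 0, 0], "fingers": 0.35}, {"dp": [0, 0, 0], "turn": [0, 0, 0], "fingers": 0.35}]'

```text
clock: 8.63
eef_pos: [565.8, 6.2, 54.1]
tcp_rot: [3.141, 0.0, 0.278]
contact_force: [-0.7, -0.3, -0.6]
opening: 0.707
grasp_force: 55.3
```

play_rows --rows '[{"dp": [0, -0.03, 0], "turn": [0, 0, 0], "fingers": 0.35}, {"dp": [0, 0, 0], "turn": [0, 0, 0], "fingers": 0.35}]'

```text
clock: 8.8
eef_pos: [565.8, 6.5, 54.2]
tcp_rot: [3.141, -0.0, 0.277]
contact_force: [0.2, -2.3, -1.2]
opening: 0.706
grasp_force: 55.3
```

play_rows --rows '[{"dp": [0, -0.03, 0], "turn": [0, 0, 0], "fingers": 0.35}, {"dp": [0, 0, 0], "turn": [0, 0, 0], "fingers": 0.35}]'

```text
clock: 8.97
eef_pos: [565.7, 6.9, 54.2]
tcp_rot: [3.14, -0.0, 0.278]
contact_force: [1.3, -7.7, -0.8]
opening: 0.705
grasp_force: 55.2
```

play_rows --rows '[{"dp": [0, 0.2, 0], "turn": [0, 0, 0], "fingers": 0.35}, {"dp": [-0.14, 0, 0], "turn": [0, 0, 0], "fingers": 0.35}, {"dp": [0, 0, 0], "turn": [0, 0, 0], "fingers": 0.35}]'

```text
clock: 9.22
eef_pos: [561.0, -1.7, 53.8]
tcp_rot: [-3.141, 0.001, 0.275]
contact_force: [-0.7, 0.2, -1.4]
opening: 0.707
grasp_force: 55.3
```

play_rows --rows '[{"dp": [-0.03, 0, 0], "turn": [0, 0, 0], "fingers": 0.35}, {"dp": [0, 0, 0], "turn": [0, 0, 0], "fingers": 0.35}]'

```text
clock: 9.38
eef_pos: [560.9, -1.4, 54.1]
tcp_rot: [-3.141, -0.0, 0.276]
contact_force: [0.8, 0.2, -0.4]
opening: 0.706
grasp_force: 55.2
```

play_rows --rows '[{"dp": [-0.03, 0, 0], "turn": [0, 0, 0], "fingers": 0.35}, {"dp": [0, 0, 0], "turn": [0, 0, 0], "fingers": 0.35}]'

```text
clock: 9.55
eef_pos: [560.7, -1.5, 54.4]
tcp_rot: [3.141, -0.002, 0.277]
contact_force: [3.9, 1.0, -1.0]
opening: 0.704
grasp_force: 55.2
```

play_rows --rows '[{"dp": [0.175, -0.01, 0], "turn": [0, 0, 0], "fingers": 0.35}, {"dp": [0, 0, 0], "turn": [0, 0, 0], "fingers": 0.35}, {"dp": [0, 0, 0.1], "turn": [0, 0, 0], "fingers": 0.35}, {"dp": [0, 0, 0], "turn": [0, 0, 0], "fingers": 0.35}, {"dp": [0, 0, 0], "turn": [0, 0, 0], "fingers": 0.35}]'

```text
clock: 9.97
eef_pos: [565.7, 0.5, 49.5]
tcp_rot: [-3.141, 0.002, 0.277]
contact_force: [-0.1, -0.0, -0.4]
opening: 0.708
grasp_force: 55.3
```

play_rows --rows '[{"dp": [0.022, 0, 0], "turn": [0, 0, 0], "fingers": 0.35}, {"dp": [0, 0, 0.18], "turn": [0, 0, 0], "fingers": 0.35}, {"dp": [0, 0, 0], "turn": [0, 0, 0], "fingers": 0.35}, {"dp": [0, 0, 0], "turn": [0, 0, 0], "fingers": 0.35}]'

```text
clock: 10.3
eef_pos: [566.8, 0.7, 42.3]
tcp_rot: [-3.141, 0.001, 0.277]
contact_force: [0.5, -0.3, -1.2]
opening: 0.707
grasp_force: 55.3
```

play_rows --rows '[{"dp": [0, 0, 0.05], "turn": [0, 0, 0], "fingers": 0.35}, {"dp": [0, 0, 0], "turn": [0, 0, 0], "fingers": 0.35}]'

```text
clock: 10.47
eef_pos: [567.1, 0.7, 40.6]
tcp_rot: [-3.141, 0.0, 0.277]
contact_force: [-0.3, -0.1, -1.1]
opening: 0.709
grasp_force: 55.3
```

play_rows --rows '[{"dp": [0, 0, 0.05], "turn": [0, 0, 0], "fingers": 0.35}, {"dp": [0, 0, 0], "turn": [0, 0, 0], "fingers": 0.35}]'

```text
clock: 10.63
eef_pos: [567.1, 0.7, 38.6]
tcp_rot: [-3.142, 0.0, 0.277]
contact_force: [0.5, -0.6, -0.8]
opening: 0.704
grasp_force: 55.3
```

play_rows --rows '[{"dp": [0, 0, 0.05], "turn": [0, 0, 0], "fingers": 0.35}, {"dp": [0, 0, 0], "turn": [0, 0, 0], "fingers": 0.35}]'

```text
clock: 10.8
eef_pos: [567.1, 0.8, 36.6]
tcp_rot: [-3.142, 0.0, 0.277]
contact_force: [-0.4, -0.2, 0.0]
opening: 0.705
grasp_force: 55.3
```

play_rows --rows '[{"dp": [0, 0, 0.05], "turn": [0, 0, 0], "fingers": 0.35}, {"dp": [0, 0, 0], "turn": [0, 0, 0], "fingers": 0.35}]'

```text
clock: 10.97
eef_pos: [567.1, 0.8, 34.6]
tcp_rot: [-3.142, 0.0, 0.277]
contact_force: [0.8, -0.1, -0.5]
opening: 0.705
grasp_force: 55.3
```

play_rows --rows '[{"dp": [0, 0, 0.1], "turn": [0, 0, 0], "fingers": 0.35}, {"dp": [0, 0, 0], "turn": [0, 0, 0], "fingers": 0.35}]'

```text
clock: 11.13
eef_pos: [566.9, 0.8, 30.3]
tcp_rot: [-3.141, 0.001, 0.277]
contact_force: [-0.0, 0.4, -0.7]
opening: 0.709
grasp_force: 55.3
```

play_rows --rows '[{"dp": [0, 0, 0.1], "turn": [0, 0, 0], "fingers": 0.35}, {"dp": [0, 0, 0], "turn": [0, 0, 0], "fingers": 0.35}]'

```text
clock: 11.3
eef_pos: [566.9, 0.8, 26.2]
tcp_rot: [-3.141, 0.001, 0.277]
contact_force: [-0.2, -1.0, -1.1]
opening: 0.708
grasp_force: 55.3
```

play_rows --rows '[{"dp": [0, 0, 0.1], "turn": [0, 0, 0], "fingers": 0.35}, {"dp": [0, 0, 0], "turn": [0, 0, 0], "fingers": 0.35}]'

```text
clock: 11.47
eef_pos: [567.0, 0.8, 22.3]
tcp_rot: [-3.141, 0.001, 0.277]
contact_force: [-0.3, 0.2, -0.7]
opening: 0.702
grasp_force: 55.3
```

play_rows --rows '[{"dp": [0, 0, 0.1], "turn": [0, 0, 0], "fingers": 0.35}, {"dp": [0, 0, 0], "turn": [0, 0, 0], "fingers": 0.35}]'

```text
clock: 11.63
eef_pos: [566.9, 0.8, 18.3]
tcp_rot: [-3.141, 0.001, 0.277]
contact_force: [0.0, 0.5, -0.7]
opening: 0.705
grasp_force: 55.3
```

play_rows --rows '[{"dp": [0, 0, 0.05], "turn": [0, 0, 0], "fingers": 0.35}, {"dp": [0, 0, 0], "turn": [0, 0, 0], "fingers": 0.35}]'

```text
clock: 11.8
eef_pos: [567.1, 0.8, 16.6]
tcp_rot: [-3.141, 0.0, 0.277]
contact_force: [0.0, 0.7, -0.4]
opening: 0.71
grasp_force: 55.3
```

play_rows --rows '[{"dp": [0, 0, 0.05], "turn": [0, 0, 0], "fingers": 0.35}, {"dp": [0, 0, 0], "turn": [0, 0, 0], "fingers": 0.35}]'

```text
clock: 11.97
eef_pos: [567.5, 0.8, 14.9]
tcp_rot: [3.141, -0.0, 0.277]
contact_force: [0.2, -0.3, -1.2]
opening: 0.71
grasp_force: 55.3
```

play_rows --rows '[{"dp": [0, 0, 0.03], "turn": [0, 0, 0], "fingers": 0.35}, {"dp": [0, 0, 0], "turn": [0, 0, 0], "fingers": 0.35}]'

```text
clock: 12.13
eef_pos: [567.5, 0.7, 14.8]
tcp_rot: [3.141, -0.0, 0.277]
contact_force: [-4.8, 0.0, 14.6]
opening: 0.709
grasp_force: 56.8
```

play_rows --rows '[{"dp": [0, 0, 0.03], "turn": [0, 0, 0], "fingers": 0.35}, {"dp": [0, 0, 0], "turn": [0, 0, 0], "fingers": 0.35}]'

```text
clock: 12.3
eef_pos: [567.6, 0.7, 14.7]
tcp_rot: [3.141, -0.0, 0.277]
contact_force: [-8.9, 0.3, 29.1]
opening: 0.708
grasp_force: 58.3
```

Home contact is at TCP z = 14.8. I'll relieve the load, open, and retreat straight up.

play_rows --rows '[{"dp": [0, 0, -0.06], "turn": [0, 0, 0], "fingers": 0.35}, {"dp": [0, 0, 0], "turn": [0, 0, 0], "fingers": 0.1}, {"dp": [0, 0, 0], "turn": [0, 0, 0], "fingers": 0.0}, {"dp": [0, 0, 0], "turn": [0, 0, 0], "fingers": 0.0}]'

```text
clock: 12.63
eef_pos: [567.2, 0.8, 14.7]
tcp_rot: [-3.142, 0.0, 0.277]
contact_force: [-0.2, 0.2, 0.5]
opening: 1.001
grasp_force: 0.0
```

play_rows --rows '[{"dp": [0, 0, -0.5], "turn": [0, 0, 0], "fingers": 0}, {"dp": [0, 0, -0.9], "turn": [0, 0, 0], "fingers": 0}, {"dp": [0, 0, -0.9], "turn": [0, 0, 0], "fingers": 0}, {"dp": [0, 0, -0.9], "turn": [0, 0, 0], "fingers": 0}, {"dp": [0, 0, 0], "turn": [0, 0, 0], "fingers": 0}]'

```text
clock: 13.05
eef_pos: [571.2, 0.8, 149.2]
tcp_rot: [3.139, -0.009, 0.277]
contact_force: [1.0, 0.8, 0.9]
opening: 0.996
grasp_force: 0.0
```

```bash
python3 look.py v2
```

```text
[571.2   0.8 149.2] [ 3.139  -0.0092  0.2766] 0.996 [1.  0.8 0.9]
```

View pics/v2.png

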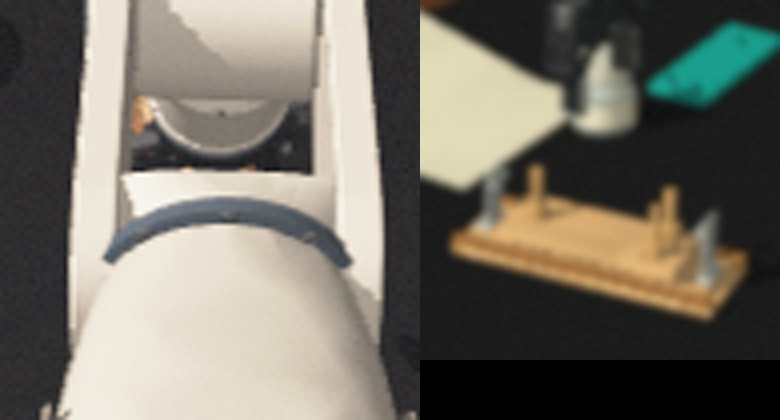

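The side crop shows the short shelf lying flat low on the three posts, between the catches at (492,195) and (708,250). Now the long shelf.

play_rows --rows '[{"dp": [0, 0, 0], "turn": [0, 0, 0.8425], "fingers": 0}, {"dp": [0, 0, 0], "turn": [0, 0, 0.8425], "fingers": 0}, {"dp": [0, 0, 0], "turn": [0, 0, 0.8425], "fingers": 0}, {"dp": [0, 0, 0], "turn": [0, 0, 0.8425], "fingers": 0}, {"dp": [0, 0, 0], "turn": [0, 0, 0], "fingers": 0}]'

```text
clock: 13.57
eef_pos: [566.1, 0.8, 140.9]
tcp_rot: [3.141, 0.003, -0.08]
contact_force: [-0.2, 0.7, -0.7]
opening: 1.001
grasp_force: 0.0
```

play_rows --rows '[{"dp": [-0.212, -0.85, 0], "turn": [0, 0, 0], "fingers": 0}, {"dp": [-0.212, -0.85, 0], "turn": [0, 0, 0], "fingers": 0}, {"dp": [-0.212, -0.85, 0], "turn": [0, 0, 0], "fingers": 0}, {"dp": [-0.212, -0.85, 0], "turn": [0, 0, 0], "fingers": 0}, {"dp": [-0.212, -0.85, 0], "turn": [0, 0, 0], "fingers": 0}]'

```text
clock: 13.98
eef_pos: [536.7, 174.7, 141.5]
tcp_rot: [3.141, 0.002, -0.073]
contact_force: [0.9, -0.1, -0.4]
opening: 1.004
grasp_force: 0.0
```

play_rows --rows '[{"dp": [-0.212, -0.85, 0], "turn": [0, 0, 0], "fingers": 0}, {"dp": [-0.212, -0.85, 0], "turn": [0, 0, 0], "fingers": 0}, {"dp": [-0.212, -0.85, 0], "turn": [0, 0, 0], "fingers": 0}, {"dp": [0, 0, 0], "turn": [0, 0, 0], "fingers": 0}, {"dp": [0, 0, 0], "turn": [0, 0, 0], "fingers": 0.1}]'

```text
clock: 14.4
eef_pos: [519.2, 278.4, 141.4]
tcp_rot: [3.14, 0.002, -0.071]
contact_force: [0.4, -0.5, -0.5]
opening: 0.903
grasp_force: 0.0
```

play_rows --rows '[{"dp": [-0.188, -0.823, 0], "turn": [0, 0, 0.045], "fingers": 0.1}, {"dp": [0, 0, 0.6], "turn": [0, 0, 0], "fingers": 0.1}, {"dp": [0, 0, 0.9], "turn": [0, 0, 0], "fingers": 0.1}, {"dp": [0, 0, 0.9], "turn": [0, 0, 0], "fingers": 0.1}, {"dp": [0, 0, 0], "turn": [0, 0, 0], "fingers": 0.1}]'

```text
clock: 14.82
eef_pos: [511.1, 306.7, 40.1]
tcp_rot: [3.135, 0.009, -0.08]
contact_force: [-1.8, -1.2, -0.3]
opening: 0.904
grasp_force: 0.0
```

play_rows --rows '[{"dp": [0, 0, 0], "turn": [0, 0, 0], "fingers": 0.1}, {"dp": [0, 0, 0], "turn": [0, 0, 0], "fingers": 0.1}]'

```text
clock: 14.98
eef_pos: [516.1, 310.0, 47.9]
tcp_rot: [-3.141, -0.0, -0.081]
contact_force: [0.2, -0.1, 0.3]
opening: 0.898
grasp_force: 0.0
```

```bash
python3 - <<'E'
from rig import r
import cv2
from h import *
s=r.sense();print(s["eef_pos"].round(1),s["tcp_rot"].round(3))
f=r.grab_frame("top");g=r.grab_frame("side")
a,b=proj(g,[514,312,5])[0].astype(int);u,v=proj(f,[514,312,5])[0].astype(int)
A=cv2.resize(f["pixels"][v-45:v+45,u-45:u+45],(400,400),interpolation=2);B=cv2.resize(g["pixels"][b-45:b+45,a-45:a+45],(400,400),interpolation=2)
cv2.imwrite("pics/g2.png",np.hstack([A,B])[:,:,::-1])
E
```

```text
[516.1 310.   47.9] [-3.141 -0.    -0.081]
```

View pics/g2.png

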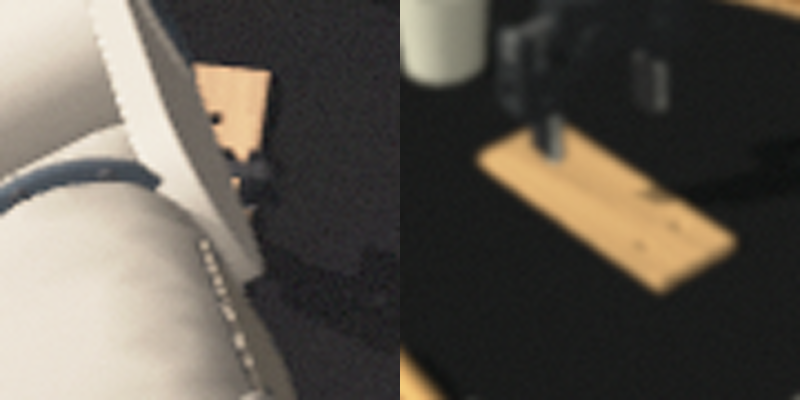

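The crop shows the fingers straddling the long shelf: one at (250,180) beside its right edge in the top crop, and the holes visible at the near end in the side crop. The last correction is about 2 mm, then descend.

play_rows --rows '[{"dp": [-0.05, -0.043, 0], "turn": [0, 0, -0.05], "fingers": 0.1}, {"dp": [0, 0, 0.6], "turn": [0, 0, 0], "fingers": 0.1}, {"dp": [0, 0, 0.45], "turn": [0, 0, 0], "fingers": 0.1}, {"dp": [0, 0, 0], "turn": [0, 0, 0], "fingers": 0.1}, {"dp": [0, 0, 0], "turn": [0, 0, 0], "fingers": 0.1}]'

```text
clock: 15.5
eef_pos: [513.4, 312.4, 5.4]
tcp_rot: [3.141, 0.0, -0.075]
contact_force: [-0.2, 0.1, 0.4]
opening: 0.903
grasp_force: 0.0
```

play_rows --rows '[{"dp": [0, 0, 0.1], "turn": [0, 0, 0], "fingers": 0.1}, {"dp": [0, 0, 0], "turn": [0, 0, 0], "fingers": 0.1}, {"dp": [0, 0, 0.05], "turn": [0, 0, 0], "fingers": 0.1}, {"dp": [0, 0, 0], "turn": [0, 0, 0], "fingers": 0.1}]'

```text
clock: 15.83
eef_pos: [513.8, 312.6, -0.6]
tcp_rot: [-3.141, -0.001, -0.076]
contact_force: [0.2, -0.1, -0.4]
opening: 0.899
grasp_force: 0.0
```

play_rows --rows '[{"dp": [0, 0, 0.115], "turn": [0, 0, 0], "fingers": 0.1}, {"dp": [0, 0, 0], "turn": [0, 0, 0], "fingers": 0.35}, {"dp": [0, 0, 0], "turn": [0, 0, 0], "fingers": 0.35}, {"dp": [0, 0, 0], "turn": [0, 0, 0], "fingers": 0.35}, {"dp": [0, 0, 0], "turn": [0, 0, 0], "fingers": 0.35}]' --force 50

```text
clock: 16.25
eef_pos: [514.0, 312.8, -5.0]
tcp_rot: [-3.141, -0.001, -0.076]
contact_force: [-1.0, -0.4, 7.0]
opening: 0.71
grasp_force: 58.4
```

play_rows --rows '[{"dp": [0, 0, 0], "turn": [0, 0, 0], "fingers": 0.35}, {"dp": [0, 0, 0], "turn": [0, 0, 0], "fingers": 0.35}]'

```text
clock: 16.42
eef_pos: [514.0, 312.8, -5.0]
tcp_rot: [-3.141, -0.001, -0.076]
contact_force: [-0.5, 0.1, 7.6]
opening: 0.712
grasp_force: 58.4
```

play_rows --rows '[{"dp": [0, 0, -0.4], "turn": [0, 0, 0], "fingers": 0.35}, {"dp": [0, 0, -0.9], "turn": [0, 0, 0], "fingers": 0.35}, {"dp": [0, 0, -0.9], "turn": [0, 0, 0], "fingers": 0.35}, {"dp": [0, 0, -0.9], "turn": [0, 0, 0], "fingers": 0.35}, {"dp": [0, 0, 0], "turn": [0, 0, 0], "fingers": 0.35}]'

```text
clock: 16.83
eef_pos: [517.0, 314.5, 125.1]
tcp_rot: [-3.136, -0.008, -0.076]
contact_force: [2.1, 1.2, -0.8]
opening: 0.706
grasp_force: 54.7
```

play_rows --rows '[{"dp": [0, 0, 0], "turn": [0, 0, -0.8425], "fingers": 0.35}, {"dp": [0, 0, 0], "turn": [0, 0, -0.8425], "fingers": 0.35}, {"dp": [0, 0, 0], "turn": [0, 0, -0.8425], "fingers": 0.35}, {"dp": [0, 0, 0], "turn": [0, 0, -0.8425], "fingers": 0.35}, {"dp": [-0.04, 0.4, 0], "turn": [0, 0, 0], "fingers": 0.35}]'

```text
clock: 17.25
eef_pos: [516.2, 298.2, 118.1]
tcp_rot: [-3.141, -0.001, 0.284]
contact_force: [-0.3, -0.2, 0.1]
opening: 0.708
grasp_force: 54.7
```

play_rows --rows '[{"dp": [-0.09, 0.8, 0], "turn": [0, 0, 0], "fingers": 0.35}, {"dp": [-0.09, 0.8, 0], "turn": [0, 0, 0], "fingers": 0.35}, {"dp": [-0.09, 0.8, 0], "turn": [0, 0, 0], "fingers": 0.35}, {"dp": [-0.09, 0.8, 0], "turn": [0, 0, 0], "fingers": 0.35}, {"dp": [-0.09, 0.8, 0], "turn": [0, 0, 0], "fingers": 0.35}]'

```text
clock: 17.67
eef_pos: [542.7, 136.3, 118.0]
tcp_rot: [-3.142, 0.0, 0.277]
contact_force: [0.9, -0.8, -0.1]
opening: 0.705
grasp_force: 54.7
```

play_rows --rows '[{"dp": [-0.09, 0.8, 0], "turn": [0, 0, 0], "fingers": 0.35}, {"dp": [-0.09, 0.8, 0], "turn": [0, 0, 0], "fingers": 0.35}, {"dp": [-0.06, 0.6, 0], "turn": [0, 0, 0], "fingers": 0.35}, {"dp": [0, 0, 0], "turn": [0, 0, 0], "fingers": 0.35}, {"dp": [0, 0, 0], "turn": [0, 0, 0], "fingers": 0.35}]'

```text
clock: 18.08
eef_pos: [557.7, 49.4, 118.1]
tcp_rot: [-3.141, 0.0, 0.275]
contact_force: [0.3, 0.3, -0.3]
opening: 0.709
grasp_force: 54.7
```

play_rows --rows '[{"dp": [-0.06, 0.62, 0], "turn": [0, 0, -0.02], "fingers": 0.35}, {"dp": [-0.058, 0.615, 0], "turn": [0, 0, 0], "fingers": 0.35}, {"dp": [0, 0, 0], "turn": [0, 0, 0], "fingers": 0.35}, {"dp": [0, 0, 0], "turn": [0, 0, 0], "fingers": 0.35}, {"dp": [0, 0, 0], "turn": [0, 0, 0], "fingers": 0.35}]'

```text
clock: 18.5
eef_pos: [566.4, 2.8, 118.1]
tcp_rot: [-3.141, 0.0, 0.279]
contact_force: [0.2, 0.5, -1.3]
opening: 0.708
grasp_force: 54.7
```

play_rows --rows '[{"dp": [0, 0, 0], "turn": [0, 0, 0], "fingers": 0.35}, {"dp": [0, 0, 0], "turn": [0, 0, 0], "fingers": 0.35}]'

```text
clock: 18.67
eef_pos: [566.5, 2.9, 118.2]
tcp_rot: [-3.141, 0.0, 0.28]
contact_force: [0.3, -0.1, -1.0]
opening: 0.71
grasp_force: 54.7
```

play_rows --rows '[{"dp": [-0.015, 0.054, 0], "turn": [0, 0, 0.03], "fingers": 0.35}, {"dp": [0, 0, 0.5], "turn": [0, 0, 0], "fingers": 0.35}, {"dp": [0, 0, 0.5], "turn": [0, 0, 0], "fingers": 0.35}, {"dp": [0, 0, 0], "turn": [0, 0, 0], "fingers": 0.35}, {"dp": [0, 0, 0], "turn": [0, 0, 0], "fingers": 0.35}]'

```text
clock: 19.08
eef_pos: [565.8, -0.3, 77.7]
tcp_rot: [-3.141, 0.002, 0.276]
contact_force: [0.0, -0.7, -1.3]
opening: 0.709
grasp_force: 54.7
```

play_rows --rows '[{"dp": [0, 0, 0], "turn": [0, 0, 0], "fingers": 0.35}, {"dp": [0, 0, 0], "turn": [0, 0, 0], "fingers": 0.35}]'

```text
clock: 19.25
eef_pos: [567.5, -0.5, 79.4]
tcp_rot: [3.141, -0.002, 0.276]
contact_force: [0.1, -0.0, 0.3]
opening: 0.706
grasp_force: 54.7
```

play_rows --rows '[{"dp": [-0.01, -0.03, 0], "turn": [0, 0, 0], "fingers": 0.35}, {"dp": [0, 0, 0], "turn": [0, 0, 0], "fingers": 0.35}, {"dp": [0, 0, 0], "turn": [0, 0, 0], "fingers": 0.35}, {"dp": [0, 0, 0], "turn": [0, 0, 0], "fingers": 0.35}]'

```text
clock: 19.58
eef_pos: [566.2, 0.5, 78.7]
tcp_rot: [3.141, -0.001, 0.276]
contact_force: [-0.2, 0.2, -0.0]
opening: 0.706
grasp_force: 54.7
```

play_rows --rows '[{"dp": [0, 0, 0.1], "turn": [0, 0, 0], "fingers": 0.35}, {"dp": [0, 0, 0], "turn": [0, 0, 0], "fingers": 0.35}, {"dp": [0, 0, 0], "turn": [0, 0, 0], "fingers": 0.35}]'

```text
clock: 19.83
eef_pos: [565.7, 0.5, 73.9]
tcp_rot: [-3.141, 0.001, 0.276]
contact_force: [0.1, -0.4, 0.4]
opening: 0.71
grasp_force: 54.7
```

play_rows --rows '[{"dp": [0.015, 0, 0], "turn": [0, 0, 0], "fingers": 0.35}, {"dp": [0, 0, 0], "turn": [0, 0, 0], "fingers": 0.35}, {"dp": [0, 0, 0], "turn": [0, 0, 0], "fingers": 0.35}]'

```text
clock: 20.08
eef_pos: [566.7, 0.7, 74.3]
tcp_rot: [-3.142, -0.0, 0.276]
contact_force: [0.5, -0.1, -1.0]
opening: 0.712
grasp_force: 54.7
```

play_rows --rows '[{"dp": [0, 0, 0.04], "turn": [0, 0, 0], "fingers": 0.35}, {"dp": [0, 0, 0], "turn": [0, 0, 0], "fingers": 0.35}]'

```text
clock: 20.25
eef_pos: [566.4, 0.7, 72.5]
tcp_rot: [-3.142, 0.0, 0.276]
contact_force: [0.2, 1.1, -2.0]
opening: 0.708
grasp_force: 54.7
```

play_rows --rows '[{"dp": [0, 0, 0.03], "turn": [0, 0, 0], "fingers": 0.35}, {"dp": [0, 0, 0], "turn": [0, 0, 0], "fingers": 0.35}]'

```text
clock: 20.42
eef_pos: [566.4, 0.7, 71.3]
tcp_rot: [-3.142, 0.0, 0.276]
contact_force: [-0.7, 0.2, -0.4]
opening: 0.708
grasp_force: 54.7
```

play_rows --rows '[{"dp": [0, 0, 0.03], "turn": [0, 0, 0], "fingers": 0.35}, {"dp": [0, 0, 0], "turn": [0, 0, 0], "fingers": 0.35}]'

```text
clock: 20.58
eef_pos: [566.4, 0.6, 70.1]
tcp_rot: [-3.142, 0.0, 0.276]
contact_force: [-0.7, 0.3, -0.7]
opening: 0.712
grasp_force: 54.7
```

play_rows --rows '[{"dp": [0, 0, 0.03], "turn": [0, 0, 0], "fingers": 0.35}, {"dp": [0, 0, 0], "turn": [0, 0, 0], "fingers": 0.35}]'

```text
clock: 20.75
eef_pos: [566.5, 0.7, 68.9]
tcp_rot: [-3.142, 0.0, 0.276]
contact_force: [-0.5, -0.1, -0.7]
opening: 0.709
grasp_force: 54.7
```

play_rows --rows '[{"dp": [0, 0, 0.03], "turn": [0, 0, 0], "fingers": 0.35}, {"dp": [0, 0, 0], "turn": [0, 0, 0], "fingers": 0.35}]'

```text
clock: 20.92
eef_pos: [566.5, 0.7, 67.7]
tcp_rot: [-3.142, 0.0, 0.276]
contact_force: [0.9, 0.1, 0.1]
opening: 0.705
grasp_force: 54.7
```

Below the tip height with no force, so it is threading. Continuing towards the catch slopes, expected near TCP 56.

play_rows --rows '[{"dp": [0, 0, 0.08], "turn": [0, 0, 0], "fingers": 0.35}, {"dp": [0, 0, 0], "turn": [0, 0, 0], "fingers": 0.35}]'

```text
clock: 21.08
eef_pos: [566.2, 0.6, 64.2]
tcp_rot: [-3.141, 0.001, 0.276]
contact_force: [-0.0, -0.3, -1.1]
opening: 0.702
grasp_force: 54.7
```

play_rows --rows '[{"dp": [0, 0, 0.08], "turn": [0, 0, 0], "fingers": 0.35}, {"dp": [0, 0, 0], "turn": [0, 0, 0], "fingers": 0.35}]'

```text
clock: 21.25
eef_pos: [566.3, 0.7, 60.9]
tcp_rot: [-3.141, 0.001, 0.276]
contact_force: [0.6, -0.2, -0.6]
opening: 0.712
grasp_force: 54.7
```

play_rows --rows '[{"dp": [0, 0, 0.08], "turn": [0, 0, 0], "fingers": 0.35}, {"dp": [0, 0, 0], "turn": [0, 0, 0], "fingers": 0.35}]'

```text
clock: 21.42
eef_pos: [566.3, 0.7, 57.7]
tcp_rot: [-3.141, 0.001, 0.276]
contact_force: [-0.7, -0.0, -0.9]
opening: 0.705
grasp_force: 54.7
```

play_rows --rows '[{"dp": [0, 0, 0.05], "turn": [0, 0, 0], "fingers": 0.35}, {"dp": [0, 0, 0], "turn": [0, 0, 0], "fingers": 0.35}]'

```text
clock: 21.58
eef_pos: [566.4, 0.7, 56.0]
tcp_rot: [-3.141, 0.0, 0.276]
contact_force: [-0.9, -0.4, 1.0]
opening: 0.71
grasp_force: 54.9
```

play_rows --rows '[{"dp": [0, 0, 0.05], "turn": [0, 0, 0], "fingers": 0.35}, {"dp": [0, 0, 0], "turn": [0, 0, 0], "fingers": 0.35}]'

```text
clock: 21.75
eef_pos: [566.8, 0.7, 54.4]
tcp_rot: [3.141, -0.0, 0.276]
contact_force: [-1.3, -0.3, 1.3]
opening: 0.71
grasp_force: 55.0
```

play_rows --rows '[{"dp": [0, 0, 0.05], "turn": [0, 0, 0], "fingers": 0.35}, {"dp": [0, 0, 0], "turn": [0, 0, 0], "fingers": 0.35}]'

```text
clock: 21.92
eef_pos: [566.9, 0.6, 52.6]
tcp_rot: [3.141, -0.001, 0.276]
contact_force: [-0.9, -0.5, 5.4]
opening: 0.709
grasp_force: 55.3
```

play_rows --rows '[{"dp": [0, 0, 0.05], "turn": [0, 0, 0], "fingers": 0.35}, {"dp": [0, 0, 0], "turn": [0, 0, 0], "fingers": 0.35}]'

```text
clock: 22.08
eef_pos: [566.9, 0.6, 50.6]
tcp_rot: [3.141, -0.001, 0.276]
contact_force: [-1.3, -0.7, 3.7]
opening: 0.706
grasp_force: 55.3
```

play_rows --rows '[{"dp": [0, 0, 0.06], "turn": [0, 0, 0], "fingers": 0.35}, {"dp": [0, 0, 0], "turn": [0, 0, 0], "fingers": 0.35}]'

```text
clock: 22.25
eef_pos: [566.7, 0.6, 48.1]
tcp_rot: [3.141, -0.0, 0.276]
contact_force: [-2.2, -1.7, 4.1]
opening: 0.707
grasp_force: 55.3
```

play_rows --rows '[{"dp": [0, 0, 0.06], "turn": [0, 0, 0], "fingers": 0.35}, {"dp": [0, 0, 0], "turn": [0, 0, 0], "fingers": 0.35}]'

```text
clock: 22.42
eef_pos: [566.1, 0.4, 45.5]
tcp_rot: [3.142, 0.001, 0.276]
contact_force: [-2.8, -2.1, 4.7]
opening: 0.711
grasp_force: 55.5
```

play_rows --rows '[{"dp": [0, 0, 0.06], "turn": [0, 0, 0], "fingers": 0.35}, {"dp": [0, 0, 0], "turn": [0, 0, 0], "fingers": 0.35}]'

```text
clock: 22.58
eef_pos: [565.7, 0.5, 42.8]
tcp_rot: [-3.141, 0.002, 0.276]
contact_force: [-3.6, -1.3, 1.2]
opening: 0.706
grasp_force: 55.3
```

play_rows --rows '[{"dp": [0, 0, 0.06], "turn": [0, 0, 0], "fingers": 0.35}, {"dp": [0, 0, 0], "turn": [0, 0, 0], "fingers": 0.35}]'

```text
clock: 22.75
eef_pos: [566.0, 0.6, 40.4]
tcp_rot: [-3.141, 0.001, 0.276]
contact_force: [-3.1, -1.2, 3.9]
opening: 0.708
grasp_force: 55.6
```

play_rows --rows '[{"dp": [0, 0, 0.04], "turn": [0, 0, 0], "fingers": 0.35}, {"dp": [0, 0, 0], "turn": [0, 0, 0], "fingers": 0.35}]'

```text
clock: 22.92
eef_pos: [566.3, 0.7, 39.0]
tcp_rot: [-3.141, 0.001, 0.276]
contact_force: [-2.0, -1.0, 5.5]
opening: 0.71
grasp_force: 55.8
```

play_rows --rows '[{"dp": [0, 0, 0.03], "turn": [0, 0, 0], "fingers": 0.35}, {"dp": [0, 0, 0], "turn": [0, 0, 0], "fingers": 0.35}]'

```text
clock: 23.08
eef_pos: [566.4, 0.7, 38.5]
tcp_rot: [-3.141, 0.001, 0.276]
contact_force: [-6.0, -0.1, 14.0]
opening: 0.703
grasp_force: 56.7
```

play_rows --rows '[{"dp": [0, 0, 0.02], "turn": [0, 0, 0], "fingers": 0.35}, {"dp": [0, 0, 0], "turn": [0, 0, 0], "fingers": 0.35}]'

```text
clock: 23.25
eef_pos: [566.4, 0.7, 38.4]
tcp_rot: [-3.141, 0.001, 0.276]
contact_force: [-8.3, -0.5, 22.3]
opening: 0.704
grasp_force: 57.7
```

Firm stop at TCP 38.4, which is 23.6 mm above the short shelf's stop (24 expected). The shelf is home. Release, rise, move aside and look.

play_rows --rows '[{"dp": [0, 0, -0.05], "turn": [0, 0, 0], "fingers": 0.35}, {"dp": [0, 0, 0], "turn": [0, 0, 0], "fingers": 0.1}, {"dp": [0, 0, 0], "turn": [0, 0, 0], "fingers": 0.0}, {"dp": [0, 0, 0], "turn": [0, 0, 0], "fingers": 0.0}]'

```text
clock: 23.58
eef_pos: [566.9, 0.8, 38.9]
tcp_rot: [3.142, -0.001, 0.276]
contact_force: [0.9, -0.6, -0.7]
opening: 0.999
grasp_force: 0.0
```

play_rows --rows '[{"dp": [0, 0, -0.5], "turn": [0, 0, 0], "fingers": 0}, {"dp": [0, 0, -0.9], "turn": [0, 0, 0], "fingers": 0}, {"dp": [0, 0, -0.9], "turn": [0, 0, 0], "fingers": 0}, {"dp": [0, 0, -0.9], "turn": [0, 0, 0], "fingers": 0}, {"dp": [0, 0, 0], "turn": [0, 0, 0], "fingers": 0}]'

```text
clock: 24.0
eef_pos: [570.8, 0.7, 173.7]
tcp_rot: [3.139, -0.01, 0.276]
contact_force: [1.4, -0.5, 0.1]
opening: 1.002
grasp_force: 0.0
```

play_rows --rows '[{"dp": [0.1, 0.95, 0], "turn": [0, 0, 0], "fingers": 0}, {"dp": [0.1, 0.95, 0], "turn": [0, 0, 0], "fingers": 0}, {"dp": [0, 0.95, 0], "turn": [0, 0, 0], "fingers": 0}, {"dp": [0, 0.95, 0], "turn": [0, 0, 0], "fingers": 0}, {"dp": [0, 0.95, 0], "turn": [0, 0, 0], "fingers": 0}]'

```text
clock: 24.42
eef_pos: [626.5, -181.6, 166.6]
tcp_rot: [3.142, -0.0, 0.276]
contact_force: [0.2, 0.9, 0.1]
opening: 1.001
grasp_force: 0.0
```

play_rows --rows '[{"dp": [0, 0.95, 0], "turn": [0, 0, 0], "fingers": 0}, {"dp": [0, 0.95, 0], "turn": [0, 0, 0], "fingers": 0}, {"dp": [0, 0, 0], "turn": [0, 0, 0], "fingers": 0}, {"dp": [0, 0, 0], "turn": [0, 0, 0], "fingers": 0}]'

```text
clock: 24.75
eef_pos: [646.9, -255.1, 166.0]
tcp_rot: [-3.141, 0.0, 0.273]
contact_force: [0.3, 0.7, 0.1]
opening: 1.0
grasp_force: 0.0
```

```bash
python3 look.py v3
```

```text
[ 646.9 -255.1  166. ] [-3.1415e+00  1.0000e-04  2.7330e-01] 1.0 [0.3 0.7 0.1]
```

View pics/v3.png

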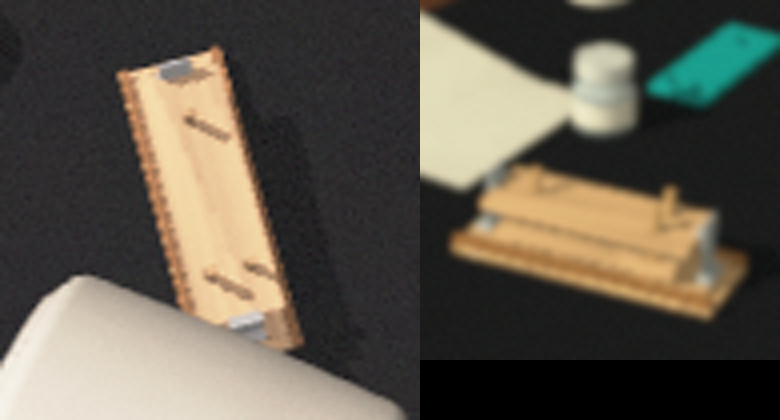

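The picture shows both shelves on the posts. The catch noses overlie the long shelf's ends at (175,68) and (245,322) in the top crop. I'll check level at both ends against the predicted corners in one enlarged view.

```bash
python3 - <<'E'
from h import *;import pickle
f=pickle.load(open("v3.pkl","rb"))["side"]
th=.277;R=np.array([[np.cos(th),-np.sin(th)],[np.sin(th),np.cos(th)]])
k=8.5;o=np.array([285,190])
im=cv2.resize(f["pixels"][190:240,285:378],None,fx=k,fy=k,interpolation=2)
def dots(L,W,zs,col,c=(566.5,.7)):
    for z in zs:
        P=np.c_[np.array([[L,W],[-L,W],[-L,-W],[L,-W]])@R.T+c,[z]*4]
        q=(proj(f,P)-o+.5)*k
        for p in q: cv2.circle(im,tuple(int(v) for v in p),3,col,-1)
dots(94,31,(53,44),(255,0,0));dots(118,40,(16,0),(0,255,0))
cv2.imwrite("pics/v4.png",im[:,:,::-1]);print(im.shape)
E
```

```text
(425, 790, 3)
```

View pics/v4.png

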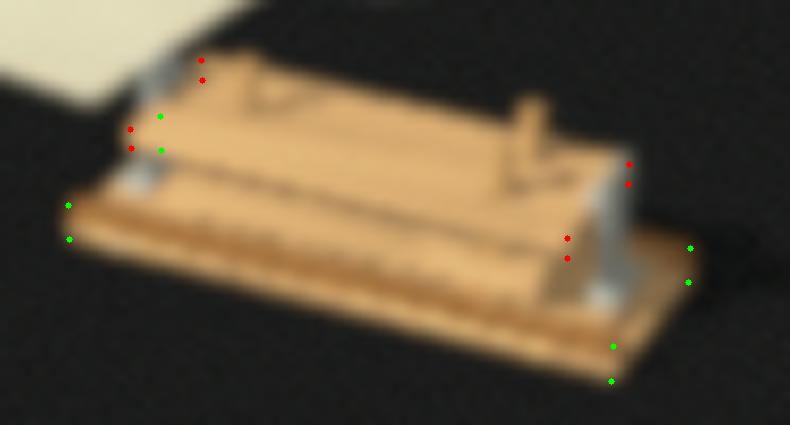

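The enlarged view shows the long shelf's predicted home corners matching at both front ends: (130,129–149) and (567,238–258). An unclicked end would sit about 35 px higher, so the shelf is level and both catches are upright. The arm touches nothing, so I'm handing in.

```bash
python3 -c "
from rig import r
print(r.sign_off())"
```

```text
the job is handed in; nothing more can be done
None
```

The job is handed in (no verdict was returned): the short shelf is on the lower steps and the long shelf is home under both spring catches, level in the last picture; the arm is clear and never went near the cup, jar or brush.

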